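# Index the dividing table by one hole

## Robot

A 7-joint arm with a two-finger parallel gripper is mounted at the origin on a cart in front of the work surface, level with it; the furniture and walls round the work are solid. World frame = base frame: x ahead of the robot, y to its left, z up, the work surface at z = 0. Lengths are in m, angles in rad, forces in N, time in s.
With the tool pointing down it reaches from about 0.35 to 0.9 m from the base axis. Payload 7.2 kg.
Tool frame: the origin (TCP) lies at the centre of the arm's flange, where the gripper is bolted on; the fingertips stand 182 mm ahead of it and the grasp point (between the pads) lies 163 mm ahead of it; z points along the fingers, y is the direction in which the jaws open and shut (so a half turn about z gives the same grasp; the last joint's range is limited). The gripper opens to 88 mm and grips with 3 to 60 N. Pads are 20 mm wide; open, the fingers measure 115 mm over their backs; the gripper's body (75 mm by 178 mm) begins 61 mm behind the grasp point.
Start: joints at [-1.19, 0.411, -0.013, 1.596, 0.006, 1.134, -0.082], TCP at [0.271, 0.563, 0.405] pointing down, gripper open.
Joint ranges: [-2.95, 2.95], [-0.29, 1.99], [-1.47, 1.44], [0.14, 2.54], [-1.03, 4.17], [0.13, 1.85], [-2.86, 2.86]. Speed limits (rad/s): [2.39, 2.39, 3.01, 3.01, 3.14, 3.14, 3.14].

## Interface

Orientations are given as a 3x3 rotation matrix whose columns are the frame's x, y, z axes.
In Python, from cell import manip gives the robot as it stands. The module is installed in compiled form; this text tells all that it offers. Calls block until the motion is done:
- manip.reach(position, orientation): joint-space move of the TCP to a pose.
- manip.move_straight(position, attitude=None, velocity=0.15, guard=None): straight line of the TCP; attitude=None keeps the orientation; velocity is the mean speed in m/s. With guard (N) it stops when the force on the tool has changed by that much, and returns True; else False.
- manip.set_joints(angles): joint-space move.
- manip.release() and manip.close_gripper(): open the fingers fully, or close them until they stop; the grip force is fixed at half the most.
- manip.dwell(seconds).
- manip.ik(position, orientation): joint angles nearest the present ones, or None.
- manip.get_state(): the state.
- manip.get_image(name): name is "side" or "top" or "wrist"; returns (picture, depth): 420x560x3 uint8, red, green, blue; 420x560 float32, m along the optical axis (not along the pixel's ray), 0 where there is no reading.
- manip.camera_params(name): a dict with "fx", "fy", "cx", "cy" (pixels), "k1" (the pictures are not rectified: a ray, as slopes to the right and down, at radius r is drawn at 1 + k1 r^2 times it, then the intrinsics apply), "cam_to_world" (4x4, takes a point from camera to world coordinates); the wrist camera has in their place "mount" (4x4, takes a point from camera to tool coordinates, whose origin is the TCP and whose axes are the flange's). Camera axes: x right, y up, looking along -z (the intrinsics and any distortion apply to the point x, -y, -z); pixel columns grow to the right and rows downward; lengths in m; the calibration is good to about 2 mm. A picture is of the moment at which its call begins: read the wrist's pose just before it. camera_params takes no time and is no camera call.
A pose or a line that the arm cannot do raises manip.MotionError and nothing moves.
- manip.close_job(): hands the job in, once; it reports no verdict.
Trained networks look in the newest picture that a camera, given by its name, has taken for a name from the list of things; names that differ only in an ending like _2 or _b are one class to them, and where a whole thing is asked for, a point or a joint stands for the part that bears it (a point fixed in the world has none). Each returns a list of dicts, best first, with "p" (0 to 1); they miss things now and then, are a little off and sometimes report something else, mostly with a low value. They report only what shows in the picture. A call takes as long as a camera call.
- manip.trace(camera, name): "mask" (420x560 bool, what is visible of it) and "bbox" ([left, top, right, bottom] in pixels, round what is visible of it).
The state is a dict: "time": time; "q": joint angles; "qd": joint speeds; "effort": joint torques, N m; "tool_pos": TCP position; "tcp_rot": TCP orientation; "ft_force": force on the tool from outside, world axes, zero at the start; "wrist_torque": the same for the moment, N m; "opening": finger opening in m.
Only numpy, scipy, OpenCV 4.12 (cv2) and the standard library are available. Lean on these libraries where they do the work, as an engineer would, in place of code of your own. Each camera call takes 0.05 s, during which the arm holds its last target. There are 200 camera calls.

## Task

The flange in the dividing table's chuck has to stand at its next bolt hole. Push the clamp lever anticlockwise to its stop to free the table, press the plunger knob right down and, keeping it down, turn the table one hole clockwise (seen from above) so that the plunger springs back up into the next hole of the index plate, then push the clamp lever back fully home so that the table is clamped again. Only press and push with the fingertips: do not take the plunger knob or the lever's ball between the fingers, and leave the loose things on the bench where they are.

Things in the scene. Friction and masses are not known exactly. Their poses are not given: they have to be found in the camera images.
- index_base: Dividing table fixed on the bench: round grey base, 236 mm wide; steel index plate on it (224 mm wide, top at 34 mm) with 8 holes, 45 deg apart at 100 mm radius, joined by a ring slot; turning steel table (166 mm wide, top at 50 mm) with a 3-jaw chuck (112 mm wide) holding a flange (hub top at 90 mm). Origin: on the bench, under the axis; -x is its operator side; yaw -6 to 20 deg.
- table_axis (a point): Point on the table's vertical axis of rotation, 77 mm above the bench (the height of the raised plunger knob's top).
- plunger_top (a point): Centre of the flat top of the plunger knob, a black mushroom knob 36 mm wide and 10 mm thick on the arm that sticks out from the turning table on the operator's side; it goes round with the table, 100 mm from its axis. Top 77 mm above the bench when up, 68 mm when fully down. The chuck ends 44 mm short of the knob's centre.
- plunger (a joint): Plunger travel in m: 0 up (pin locked in a hole of the plate), grows as pressed, stop at 0.009. Spring: 4 N at the top, 9 N at the stop. From 0.0065 the pin is clear and the pressed knob can be dragged round with the table. Let go between holes it stays at 0.0065 under the plate; it springs up once within about 3 mm (0.03 rad) of a hole.
- table (a joint): Angle of the table in rad, growing clockwise as seen from above; about 0 at the start, where the plunger sits in a hole; the next hole clockwise is at 0.785. The pin has 0.01 rad of play in its hole. With clamp and plunger free the table turns with about 1.5 N at the knob, and stays where it is left.
- lever_ball (a point): Centre of the black ball (22 mm in diameter, centre 62 mm above the bench) at the end of the clamp lever, which sticks out on the left of the base, as the operator sees it. Below the ball is free space down to the bench or, at most, the 34 mm high base.
- lever_pivot (a point): Point on the vertical pivot of the clamp lever, at the height of the ball, 65 mm from the ball and 125 mm from the table's axis; the boss and hub round it are 36 mm in diameter and end 57 mm above the bench.
- clamp_lever (a joint): Angle of the clamp lever in rad, growing anticlockwise as seen from above (the ball then swings towards the operator): 0 is fully clamped, the stop at 1.05 is fully released. It starts near 0. The brake grips the table below about 0.35; the lever stays where it is left and takes about 3 to 4 N at the ball to push.
- bolt: Bystander: hexagon-head steel bolt, 17x19x27 mm, standing on its head behind the dividing table. Origin under its middle.
- weight: Bystander: brass knob weight, 29 mm wide, 34 mm tall, standing behind the dividing table. Origin under its middle.
- hex_key: Bystander: black L-shaped hex key, 32x79x7 mm, lying in front of the dividing table. Origin under its middle.
- brass_fitting: Bystander: brass threaded fitting, 19x22x20 mm, standing in front of the dividing table, on the right. Origin under its middle.
- yellow_driver: Bystander: screwdriver with a yellow handle, 28x205x29 mm, lying on the bench to the left. Origin under its middle.
- brass_pen: Bystander: pen, 9x137x11 mm, lying on the bench near the front edge. Origin under its middle.
- shears: Bystander: scissors with orange handles, 87x199x9 mm, lying on the bench to the left. Origin under its middle.

How it is judged:
On the way, in this order (a step that is already met when the one before it is completed fails the run):
1. the clamp lever is pushed over to its stop (released) (value of joint clamp_lever above 0.8 rad), for 0.1 s.
2. with the clamp released, the plunger is pressed down and the table turned clockwise out of its hole (value of joint clamp_lever above 0.5 rad and value of joint plunger above 0.006 m and value of joint table above 0.15 rad), for 0.1 s.
3. the plunger has sprung up in the next hole clockwise (value of joint table between 0.755 and 0.815 rad and value of joint plunger below 0.0015 m), for 0.2 s.
At the end, for the whole second after the job is handed in: The table rests one hole (45 degrees, within about 1.7 degrees) clockwise from where it started, the plunger is up in that hole (within 1.5 mm), and the clamp lever is home again (within 0.15 rad of fully clamped) (all of step 3 and value of joint clamp_lever below 0.15 rad and velocity of joint table between -0.05 and 0.05 rad/s); the robot touches nothing.
It fails at once if a loose thing on the bench was moved by more than 15 mm (distance of any of bolt, weight, hex_key, brass_fitting, yellow_driver, brass_pen, shears from where it was at the start of the episode above 0.015 m).
It fails at once if the lever's ball or the plunger knob was taken between the fingers (distance between the grasp point and lever_ball below 0.01 m or distance between the grasp point and plunger_top below 0.008 m).
It also fails if it takes over 67 s, if anything falls off the work surface, if the arm or the gripper's body presses on something with over 40 N, if the wrist force passes 120 N, or if a joint passes its speed limit or range.

## Working session

There is one attempt and no reset: what is moved stays moved. The work goes in short steps, each a Python script; the robot and the scene stay as the last script left them, time stands still between calls to the robot, and variables do not carry over. Pictures are saved under pics/ and viewed, about 8 in all and at most 12, crops included, and the job is handed in when it is done.

```bash
mkdir -p pics; cat > h.py <<'E'
import numpy as np, cv2
from cell import manip
def cam(name):
    st=manip.get_state(); im,d=manip.get_image(name); P=manip.camera_params(name)
    if 'mount' in P:
        T=np.eye(4);T[:3,:3]=np.array(st['tcp_rot']);T[:3,3]=st['tool_pos']; M=T@np.array(P['mount'])
    else: M=np.array(P['cam_to_world'])
    return im,d,P,M
def rays(P,u,v):
    u=np.asarray(u,float).ravel();v=np.asarray(v,float).ravel()
    a=(u-P['cx'])/P['fx'];b=(v-P['cy'])/P['fy']
    x,y=a.copy(),b.copy()
    for _ in range(20):
        s=1+P['k1']*(x*x+y*y); x=a/s;y=b/s
    return np.stack([x,-y,-np.ones_like(x)],1)
def pts(P,M,u,v,d):
    c=rays(P,u,v)*np.asarray(d).reshape(-1,1); return c@M[:3,:3].T+M[:3,3]
def cloud(d,P,M):
    v,u=np.nonzero(np.ones_like(d)); return pts(P,M,u,v,d.ravel()).reshape(*d.shape,3)
def onz(P,M,u,v,z):
    r=rays(P,u,v)@M[:3,:3].T; t=(z-M[2,3])/r[:,2]; return M[:3,3]+r*t[:,None]
def save(n,im): cv2.imwrite('pics/'+n,im[:,:,::-1])
E
python3 - <<'E'
from h import *
for c in ['top','side']:
    im,d,P,M=cam(c); save(c+'0.png',im); W=cloud(d,P,M); print(c,M[:3,3])
    for n in ['index_base','plunger_top','lever_ball','lever_pivot','hex_key','brass_fitting','yellow_driver','shears','bolt','weight','brass_pen']:
        for r in manip.trace(c,n)[:2]:
            m=r['mask']&(d>0); p=W[m]
            print(n,round(r['p'],2),r['bbox'],m.sum(),np.median(p,0).round(3) if len(p) else None, p.max(0).round(3) if len(p) else '',p.min(0).round(3) if len(p) else '')
print(manip.get_state()['time'])
E
```

```text
top [ 0.48924368 -0.02410607  1.1161854 ]
index_base 0.76 [289.0, 181.6, 393.2, 260.2] 5360 [ 0.559 -0.209  0.048] [ 0.685 -0.046  0.094] [ 0.452 -0.332 -0.001]
plunger_top 0.32 [325.3, 191.9, 390.7, 250.6] 2910 [ 0.561 -0.219  0.057] [ 0.65  -0.137  0.094] [ 0.484 -0.309  0.031]
lever_ball 0.54 [293.6, 226.3, 317.1, 255.9] 159 [ 0.514 -0.086  0.055] [ 0.539 -0.046  0.079] [ 0.477 -0.111 -0.004]
lever_ball 0.21 [331.1, 158.1, 341.5, 171.4] 88 [ 0.722 -0.175  0.023] [ 0.739 -0.163  0.037] [ 0.71  -0.19   0.008]
lever_pivot 0.68 [295.7, 180.5, 391.7, 263.2] 5398 [ 0.56  -0.209  0.048] [ 0.685 -0.043  0.094] [ 0.449 -0.332 -0.003]
hex_key 0.22 [294.5, 180.2, 392.5, 264.9] 5499 [ 0.559 -0.209  0.048] [ 0.689 -0.043  0.094] [ 0.449 -0.342 -0.004]
yellow_driver 0.71 [173.2, 251.6, 226.5, 296.0] 420 [0.403 0.191 0.023] [0.486 0.301 0.033] [ 0.359  0.137 -0.004]
shears 0.72 [138.2, 202.4, 183.4, 247.0] 434 [0.557 0.347 0.008] [0.635 0.398 0.014] [ 0.508  0.276 -0.005]
weight 0.66 [329.7, 158.8, 343.4, 172.3] 102 [ 0.722 -0.175  0.022] [ 0.744 -0.162  0.037] [ 0.71  -0.19  -0.002]
brass_pen 0
[... 936 characters left out ...]
28 -0.259  0.003]
brass_fitting 0.44 [233.6, 352.5, 245.8, 366.2] 120 [ 0.433 -0.325  0.011] [ 0.443 -0.304  0.023] [ 0.423 -0.332 -0.002]
yellow_driver 0.65 [189.4, 175.6, 236.1, 217.1] 340 [0.398 0.171 0.019] [0.483 0.3   0.031] [ 0.356  0.132 -0.003]
shears 0.63 [235.6, 158.9, 292.0, 182.7] 338 [0.562 0.34  0.006] [0.662 0.415 0.012] [ 0.504  0.252 -0.002]
bolt 0.58 [372.7, 294.8, 383.1, 307.0] 85 [ 0.734 -0.254  0.007] [ 0.747 -0.237  0.027] [ 0.726 -0.261 -0.001]
weight 0.55 [356.5, 268.9, 368.3, 285.6] 187 [ 0.723 -0.186  0.021] [ 0.74  -0.142  0.035] [ 0.712 -0.194 -0.002]
brass_pen 0.43 [206.9, 211.8, 209.9, 241.9] 90 [0.399 0.07  0.007] [0.406 0.149 0.011] [ 0.389  0.03  -0.002]
1.2
```

```bash
python3 - <<'E'
from h import *
a=cv2.imread('pics/top0.png')[140:300,250:420]; b=cv2.imread('pics/side0.png')[220:380,180:390]
a=cv2.resize(a,None,fx=2.2,fy=2.2,interpolation=3);b=cv2.resize(b,None,fx=2,fy=2.2,interpolation=3)
cv2.imwrite('pics/c1.png',np.hstack([a,b]))
# go above with wrist cam
P=manip.camera_params('wrist'); print(np.array(P['mount']).round(3),P['fx'],P['k1'])
R=np.array(manip.get_state()['tcp_rot']); print(R.round(3))
E
```

```text
[[ 0.001  0.954  0.3    0.081]
 [ 1.    -0.001 -0.    -0.001]
 [ 0.     0.3   -0.954  0.019]
 [ 0.     0.     0.     1.   ]] 366.28105281357404 -0.05012581232144623
[[-0.901  0.434  0.   ]
 [ 0.434  0.901  0.   ]
 [-0.     0.    -1.   ]]
```

View pics/c1.png

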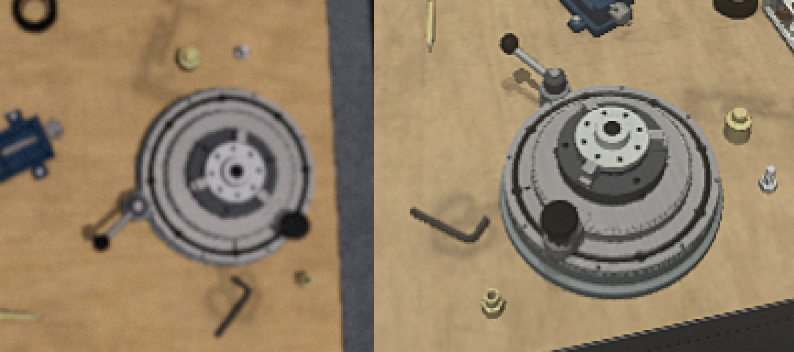

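```bash
cat >> h.py <<'E'
R0=np.array([[-1,0,0],[0,1,0],[0,0,-1.]])
E
python3 - <<'E'
from h import *
manip.close_gripper()
manip.reach([0.54,-0.19,0.45],R0)
im,d,P,M=cam('wrist'); save('w1.png',im); W=cloud(d,P,M); np.save('W1.npy',W)
for n in ['plunger_top','lever_ball','index_base']:
    for r in manip.trace('wrist',n)[:2]:
        m=r['mask']&(d>0); p=W[m]; z=p[:,2]
        print(n,round(r['p'],2),r['bbox'],m.sum(),np.median(p,0).round(3),p.max(0).round(3))
Z=W[...,2]
def circ(m,lab):
    if m.sum()<20: return
    (x,y),r=cv2.minEnclosingCircle(W[m][:,:2].astype(np.float32)); print(lab,m.sum(),W[m].mean(0).round(4),'enc',round(x,4),round(y,4),round(r,4))
box=(W[...,0]>.35)&(W[...,0]<.75)&(W[...,1]>-.4)&(W[...,1]<.0)&(d>0)
circ(box&(abs(Z-.034)<.004),'plate'); circ(box&(abs(Z-.05)<.003),'table'); circ(box&(Z>.085)&(Z<.1),'hub')
near=np.hypot(W[...,0]-.5,W[...,1]+.3)<.04
circ(near&(abs(Z-.077)<.004),'knob')
nb=np.hypot(W[...,0]-.48,W[...,1]+.06)<.03
circ(nb&(Z>.055)&(Z<.08),'ball'); 
print(manip.get_state()['time'],manip.get_state()['ft_force'])
E
```

```text
plunger_top 0.62 [160.5, 122.8, 192.5, 159.2] 1117 [ 0.503 -0.295  0.078] [ 0.529 -0.279  0.081]
lever_ball 0.97 [356.5, 111.1, 433.3, 174.8] 1245 [ 0.514 -0.083  0.057] [ 0.543 -0.022  0.076]
index_base 0.73 [156.3, 88.3, 433.9, 285.7] 31415 [ 0.544 -0.219  0.05 ] [ 0.682 -0.022  0.3  ]
plate 8619 [ 0.5526 -0.2118  0.0344] enc 0.5919 -0.1648 0.1723
table 8246 [ 0.5526 -0.2189  0.0505] enc 0.5574 -0.149 0.1619
hub 949 [ 0.5691 -0.2219  0.0903] enc 0.5706 -0.2216 0.048
knob 1082 [ 0.5032 -0.2953  0.0778] enc 0.5037 -0.2961 0.0182
ball 552 [ 0.4903 -0.0617  0.0668] enc 0.4923 -0.0635 0.019
5.5583 [-1.11493096 -0.4987948  -0.53630894]
```

View pics/w1.png

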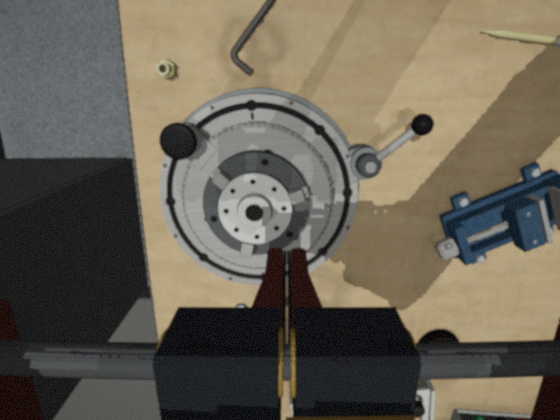

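```bash
python3 - <<'E'
from h import *
M=np.eye(4);st=manip.get_state();T=np.eye(4);T[:3,:3]=np.array(st['tcp_rot']);T[:3,3]=st['tool_pos'];P=manip.camera_params('wrist');M=T@np.array(P['mount'])
A=onz(P,M,[255,423.5,368,178.5],[212,125,162,141],0)
for n,u,v,z in [('axis',255,212,.09),('ball',423.5,124.5,.062),('pivot',368,162,.057),('knob',179,141,.077)]:
    print(n,onz(P,M,[u],[v],z).round(4))
W=np.load('W1.npy')
for (u,v) in [(60,180),(60,300),(120,170),(120,300),(130,200),(20,100),(110,100),(440,250),(480,210),(530,220),(560-3,200)]: print(u,v,W[v,u].round(3))
# plate rim fit: holes/edge
Z=W[...,2]; m=(abs(Z-.05)<.003)&(np.hypot(W[...,0]-.569,W[...,1]+.222)<.1)
im=cv2.imread('pics/w1.png')
# outer plate radius check
for c in [(0.569,-.222),(0.569,-.226),(.565,-.222),(.573,-.222),(.569,-.218)]:
    r=np.hypot(W[...,0]-c[0],W[...,1]-c[1]); k=(abs(Z-.034)<.003)&(r<.125); 
    ang=np.arctan2(W[...,1]-c[1],W[...,0]-c[0]); e=[r[k&(abs(ang-a)<.1)].max() if (k&(abs(ang-a)<.1)).any() else 0 for a in np.arange(-3,3.1,.5)]
    print(c,np.round(e,3))
E
```

```text
axis [[ 0.5705 -0.2216  0.09  ]]
ball [[ 0.4879 -0.0547  0.062 ]]
pivot [[ 0.5269 -0.1067  0.057 ]]
knob [[ 0.503  -0.2944  0.077 ]]
60 180 [ 0.673 -0.779 -0.48 ]
60 300 [ 0.926 -0.728 -0.315]
120 170 [ 0.696 -0.726 -0.718]
120 300 [ 1.096 -0.727 -0.592]
130 200 [ 0.81  -0.726 -0.764]
20 100 [ 0.475 -1.119 -0.858]
110 100 [ 0.48  -0.797 -0.86 ]
440 250 [ 0.634 -0.01   0.039]
480 210 [0.59  0.039 0.023]
530 220 [0.59  0.079 0.057]
557 200 [0.569 0.112 0.049]
(0.569, -0.222) [0.11  0.11  0.111 0.112 0.113 0.114 0.113 0.112 0.112 0.112 0.125 0.11
 0.109]
(0.569, -0.226) [0.109 0.108 0.107 0.108 0.11  0.112 0.113 0.114 0.116 0.116 0.125 0.112
 0.11 ]
(0.565, -0.222) [0.106 0.107 0.109 0.112 0.116 0.117 0.117 0.117 0.115 0.112 0.125 0.106
 0.105]
(0.573, -0.222) [0.114 0.113 0.112 0.112 0.111 0.11  0.109 0.109 0.11  0.111 0.125 0.113
 0.113]
(0.569, -0.218) [0.11  0.113 0.114 0.116 0.117 0.116 0.113 0.111 0.109 0.108 0.125 0.107
 0.109]
```

```bash
cat >> h.py <<'E'
AX=np.array([.5705,-.2217]); PV=np.array([.5269,-.1067]); L0=np.deg2rad(126.9)
def lev(a,d):  # pusher xy for lever angle a, offset d along +anticlockwise tangent
    t=L0+a; return PV+.065*np.array([np.cos(t),np.sin(t)])+d*np.array([-np.sin(t),np.cos(t)])
def ln(xy,z,v=.1,g=None): return manip.move_straight([xy[0],xy[1],z],None,v,g)
E
python3 - <<'E'
from h import *
ZT=.228
p=lev(0,-.042)
manip.reach([*p,.30],R0); print(ln(p,ZT,.15,10))
for a in np.arange(0,1.08,.1):
    h=ln(lev(a,-.022),ZT,.06,14); s=manip.get_state(); print(round(a,2),h,np.round(s['ft_force'],1))
    if h: break
p=np.array(manip.get_state()['tool_pos'])[:2]; t=L0+a
q=p+.02*np.array([np.sin(t),-np.cos(t)]); ln(q,ZT); ln(q,.30,.2)
manip.reach([0.50,-0.19,0.42],R0)
im,d,P,M=cam('wrist'); save('w2.png',im)
r=manip.trace('wrist','lever_ball')[0]; v,u=np.nonzero(r['mask']); print(r['bbox'])
print(manip.get_state()['time'])
E
```

```text
False
0.0 False [ 0.4  0.8 -0.2]
0.1 False [ 0.5 -0.4  0.6]
0.2 False [ 0.6  0.5 -0.2]
0.3 False [-0.4  0.6  0.5]
0.4 False [ 0.2 -0.  -0.1]
0.5 False [-0.6 -0.2  0.4]
0.6 False [0.4 0.1 0.1]
0.7 False [ 1.4 -1.2  0.4]
0.8 False [-0.6  0.1  0.6]
0.9 False [ 0.8 -0.4  0.2]
1.0 False [0.3 0.1 0. ]
[357.3, 138.9, 386.0, 224.8]
11.9167
```

View pics/w2.png

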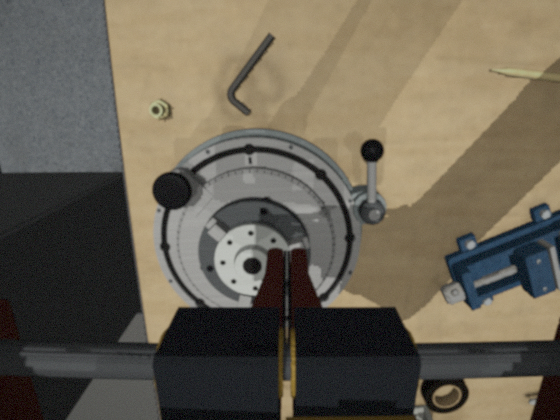

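```bash
python3 - <<'E'
from h import *
im,d,P,M=cam('wrist')
def ang():
    b=onz(P,M,[373],[149.5],.062)[0];p=onz(P,M,[373.5],[211],.057)[0]; dd=(b-p)[:2]; print(b,p,np.linalg.norm(dd),np.arctan2(dd[1],dd[0])%6.283-L0)
ang()
ZT=.228
p=lev(.85,-.04); manip.reach([*p,.30],R0); ln(p,ZT,.15,10)
for a in np.arange(.85,1.25,.06):
    h=ln(lev(a,-.020),ZT,.04,9); s=manip.get_state(); print(round(a,2),h,np.round(s['ft_force'],1))
    if h: break
p=np.array(s['tool_pos'])[:2];t=L0+a; print(p)
q=p+.02*np.array([np.sin(t),-np.cos(t)]); ln(q,ZT); ln(q,.30,.2)
manip.reach([0.50,-0.19,0.42],R0)
im,d,P,M=cam('wrist'); save('w3.png',im)
r=manip.trace('wrist','lever_ball')[0]; print(r['bbox'])
W=cloud(d,P,M); m=r['mask']&(W[...,2]>.063); print(W[m].mean(0))
print(manip.get_state()['time'])
E
```

```text
[ 0.46672256 -0.10924043  0.062     ] [ 0.5278996  -0.10321566  0.057     ] 0.06147298118533527 1.0247488201118777
0.85 False [ 0.3 -0.1  0.2]
0.91 False [-0.2  0.4 -0. ]
0.97 False [-0.5 -0.3  0.3]
1.03 False [ 0.7  1.7 -0.5]
1.09 False [1.8 4.2 0.1]
1.15 False [ 4.  15.7  2.3]
1.21 False [ 4.7 28.2  5.2]
[ 0.45999721 -0.09953966]Traceback (most recent call last):
  File "<stdin>", line 15, in <module>
IndexError: list index out of range
```

```bash
cat >> h.py <<'E'
K0=np.arctan2(-.2945+.2217,.503-.5705)
def kn(a): t=K0-a; return AX+.0995*np.array([np.cos(t),np.sin(t)])
E
python3 - <<'E'
from h import *
p=kn(0); manip.reach([*p,.29],R0)
h=ln(p,.255,.04,3); s=manip.get_state(); print(h,s['tool_pos'],np.round(s['ft_force'],1))
for z in np.arange(.252,.240,-.0015):
    ln(p,z,.03); s=manip.get_state(); print(round(z,4),np.round(s['tool_pos'][2],4),np.round(s['ft_force'],1))
    if s['ft_force'][2]>20: break
for a in np.linspace(.08,.785,9):
    ln(kn(a),z,.05); s=manip.get_state(); print(round(a,2),np.round(s['tool_pos'],4),np.round(s['ft_force'],1))
    if not 8<s['ft_force'][2]<45: print('check');break
im,d,P,M=cam('wrist'); save('w4.png',im)
print(s['time'])
E
```

```text
True [ 0.50282517 -0.29445741  0.25704569] [-0.6  1.1  4.7]
0.252 0.2525 [-0.4  0.6  8.2]
0.2505 0.2512 [-0.9  1.7  8. ]
0.249 0.2504 [-0.4  1.2 12.4]
0.2475 0.2502 [-1.   0.4 21.4]
0.08 [ 0.4983 -0.2905  0.2502] [-0.   1.2 21. ]
0.17 [ 0.4926 -0.284   0.2502] [-1.6 -0.4 21.4]
0.26 [ 0.4876 -0.2768  0.2502] [-1.4 -0.4 22.2]
0.34 [ 0.4832 -0.2693  0.2502] [-1.5 -2.  23.1]
0.43 [ 0.4794 -0.2613  0.2501] [-1.5 -0.8 24.4]
0.52 [ 0.4765 -0.2531  0.2501] [-3.3 -1.2 23.9]
0.61 [ 0.4742 -0.2446  0.2501] [-2.1 -0.7 25.8]
0.7 [ 0.4728 -0.236   0.2501] [-3.3  0.2 27.3]
0.78 [ 0.4721 -0.2271  0.2501] [-2.6 -0.1 27.1]
22.6917
```

View pics/w4.png

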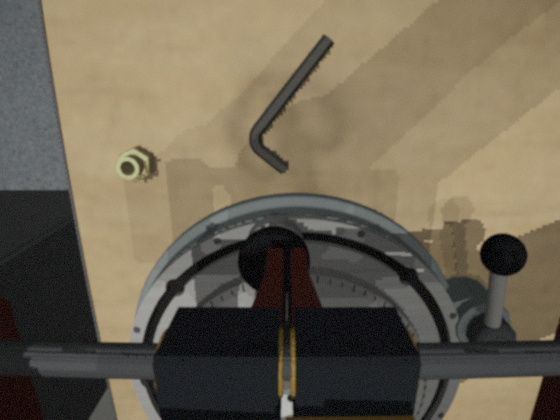

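```bash
python3 - <<'E'
from h import *
im,d,P,M=cam('wrist'); W=cloud(d,P,M)
for r in manip.trace('wrist','plunger_top')[:2]: print(r['p'],r['bbox'])
m=(abs(W[...,2]-.068)<.003)&(np.hypot(W[...,0]-.472,W[...,1]+.228)<.035)
p=W[m][:,:2].astype(np.float32); print(len(p),cv2.minEnclosingCircle(p),p.min(0),p.max(0))
for c in [onz(P,M,[274],[258],.068)[0][:2],np.array(cv2.minEnclosingCircle(p)[0])]:
    print(c,np.linalg.norm(c-AX), K0-(np.arctan2(*(c-AX)[::-1])%6.283-6.283))
print(kn(.785))
E
```

```text
0.57 [239.5, 228.3, 308.6, 289.8]
2034 ((0.47128647565841675, -0.2352057248353958), 0.018258802592754364) [ 0.45327234 -0.2527825 ] [ 0.48566705 -0.21735877]
[ 0.46806289 -0.23468346] 0.1032566275185402 0.6970829415326136
[ 0.47128648 -0.23520572] 0.10012855744295611 0.6878601678658463
[ 0.47107242 -0.22549564]
```

```bash
python3 - <<'E'
from h import *
def meas():
    im,d,P,M=cam('wrist'); W=cloud(d,P,M)
    m=(abs(W[...,2]-.068)<.003)&(np.hypot(W[...,0]-.472,W[...,1]+.228)<.035)
    p=W[m][:,:2].astype(np.float32); c=np.array(cv2.minEnclosingCircle(p)[0])
    return K0-(np.arctan2(*(c-AX)[::-1])%6.283-6.283), c
a=.785
for i in range(5):
    k,c=meas(); s=manip.get_state(); print(round(a,3),round(k,4),c.round(4),np.round(s['tool_pos'],4),np.round(s['ft_force'],1),s['time'])
    e=.785-k
    if abs(e)<.012: break
    a+=np.clip(e,-.05,.05); ln(kn(a),.2475,.03)
E
```

```text
0.785 0.6882 [ 0.4711 -0.2352] [ 0.4721 -0.2273  0.2501] [-3.2  0.9 27.3] 22.8917
0.835 0.7325 [ 0.4707 -0.2308] [ 0.472  -0.2224  0.2501] [-2.9 -0.3 27.3] 23.2583
0.885 0.7786 [ 0.47   -0.2262] [ 0.4723 -0.2174  0.2501] [-3.  -0.2 27.6] 23.625
```

```bash
python3 - <<'E'
from h import *
s=manip.get_state();p=kn(.885)
for z in [.250,.252,.254,.257,.262]:
    ln(p,z,.03); s=manip.get_state(); print(z,np.round(s['tool_pos'],4),np.round(s['ft_force'],1))
ln(p,.33,.2); manip.reach([0.52,-0.19,0.42],R0)
im,d,P,M=cam('wrist'); save('w5.png',im); W=cloud(d,P,M)
m=(W[...,2]>.062)&(np.hypot(W[...,0]-.471,W[...,1]+.226)<.03)
print(np.median(W[m],0)); q=W[m&(abs(W[...,2]-np.median(W[m][:,2]))<.003)][:,:2].astype(np.float32); c,r=cv2.minEnclosingCircle(q); c=np.array(c)
print(c,r,K0-(np.arctan2(*(c-AX)[::-1])%6.283-6.283))
print([round(x['p'],2) for x in manip.trace('wrist','lever_ball')],manip.get_state()['time'])
E
```

```text
0.25 [ 0.4722 -0.2166  0.2513] [ 2.  -1.7  8.3]
0.252 [ 0.4722 -0.2164  0.2531] [ 1.7 -1.   7.4]
0.254 [ 0.4721 -0.2163  0.2547] [ 2.6 -2.4  5.1]
0.257 [ 0.4713 -0.216   0.2575] [ 0.8 -0.7  6.5]
0.262 [ 0.4708 -0.2152  0.2618] [-0.1  0.2  0.2]
[ 0.48926591 -0.21556325  0.33476712]
[ 0.48920214 -0.22408384] 0.023654241114854813 0.7938424945679254
[0.72] 26.0333
```

View pics/w5.png

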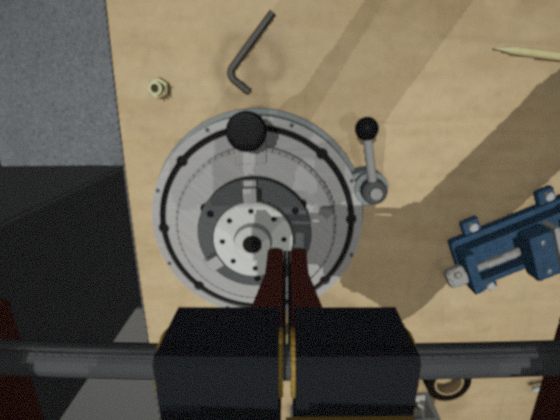

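```bash
python3 - <<'E'
from h import *
im,d,P,M=cam('wrist'); W=cloud(d,P,M)
print('knob',np.median(W[122:140,236:256].reshape(-1,3),0))
ZT=.228; p=lev(1.05,.045); print(p)
manip.reach([*p,.30],R0); print(ln(p,ZT,.15,8))
for a in [1.05,.9,.75,.6,.45,.3,.15,.05,-.03,-.08,-.13,-.18,-.23]:
    h=ln(lev(a,.021),ZT,.05,30); s=manip.get_state(); f=np.array(s['ft_force']); print(round(a,2),h,f.round(1))
    if h or np.hypot(*f[:2])>15: break
p=np.array(s['tool_pos'])[:2]; t=L0+a
q=p+.025*np.array([-np.sin(t),np.cos(t)]); ln(q,ZT); ln(q,.30,.2)
manip.reach([0.54,-0.19,0.43],R0)
im,d,P,M=cam('wrist'); save('w6.png',im); W=cloud(d,P,M)
for n in ['lever_ball','plunger_top']:
    for r in manip.trace('wrist',n)[:1]:
        m=r['mask']&(W[...,2]>.055)&(W[...,2]<.1); print(n,r['bbox'],np.median(W[m],0).round(4))
print(manip.get_state()['time'])
E
```

```text
knob [ 0.46784756 -0.22633963  0.07809337]
[ 0.46792424 -0.15934846]
False
1.05 False [-0.5 -0.5  0.2]
0.9 False [ 0.2 -0.9 -0.2]
0.75 False [ 0.  -0.6 -0. ]
0.6 False [-0.2  0.   0.2]
0.45 False [-0.2 -0.1 -0.2]
0.3 False [0.6 0.9 0.3]
0.15 False [-0.7  0.2 -0.3]
0.05 False [-2.2 -3.4  0.5]
-0.03 False [-10.5 -16.7   5. ]
lever_ball [358.7, 114.7, 440.4, 185.7] [ 0.4944 -0.0649  0.0642]
plunger_top [228.0, 88.6, 264.6, 132.3] [ 0.4706 -0.2263  0.0778]
32.525
```

View pics/w6.png

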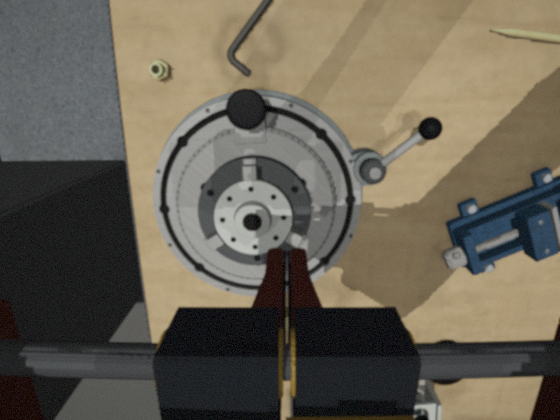

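```bash
python3 -c "
from h import *
manip.close_job(); print(manip.get_state()['time'])"
```

```text
the job is handed in; nothing more can be done
the job is handed in; nothing more can be done
```

The table is indexed one hole clockwise and clamped again. I handed the job in at about 33 s on the robot's clock; the close call gave no verdict.

- **Method:** With closed fingertips I pushed the lever to its released stop. I then pressed the knob down with 21–28 N, dragged it round, let it spring up, and pushed the lever home. The lever took 28 N of push at the released stop and about 20 N at the home stop.
- **Last checks:** The knob top stands 78 mm above the bench, so the plunger is up. The knob's measured angle is about 0.78 rad, against 0.785 for the next hole. The lever has the same direction in the picture as at the start. The bench items I could see looked undisturbed, but I did not measure them.
- **What disagreed:**
    - The fingertip slipped about 9 mm on the knob during the first drag, leaving the table at about 0.69 rad. I corrected it with two more short drags before letting the knob up.
    - One check of the lever ball found nothing, because the network missed it in that picture and that script stopped early. The stop force and later pictures showed the lever released.
    - One automatic knob measurement picked up the fingers instead, so I measured it again.

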